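# Lock the mill gearbox cover with its T-toggle

### The job

Take the T-toggle with the flat paddle out of the rack and lock the empty place in the gearbox cover with it, so that it sits like the one already fitted: pass its foot bar through the slot, press it down against the spring, give it a quarter turn and let it spring up into its groove, then let go. The strike plate with the slot may sit off-centre in its window, so feel for it with a light touch, never push, twist or pull hard, and leave the other things where they are.

Things in the scene. Friction and masses are not known exactly. Their poses are not given: they have to be found in the camera images.
- toggle: Loose T-toggle, upright in one of the rack's 3 pockets; the only one there with a flat paddle. Origin: centre of the foot bar's underside, z up. Steel foot bar 26 (x) x 7 (y) mm, z 0-7; round shank 6 mm thick, z 7-32 (collar 12 mm wide at z 29-32); black paddle 26 (x) x 10 (y) mm, z 32-64, in line with the bar; pinch it along y. About 50 g. Half a turn about z is the same.
- latch_box: Fixed blue gearbox case, white foot, steel cover: 140 (x) x 240 (y) x 65 mm high; origin at the centre of its underside, z up. Toggle places at y=+55 mm (a fitted, locked toggle: paddle along x, top 112 mm up) and y=-55 mm (empty, see window). All contact forces of toggle (or robot) on box, added up, must stay below 30 N; the locked spring itself makes 14 to 18.
- window (a point): Centre of the empty place: rectangular opening 40 (x) x 38 (y) mm in the 3 mm cover; this point is 62 mm above the table, cover top 65 mm. Axes as latch_box. Just below lies the dark strike plate (6 mm thick, top 61.5 mm above the table) with a slot 32 mm long (y) and 9 mm wide (x), centred in y.
- strike_mid (a point): Middle of the strike plate's travel, at its top face, straight below window (fixed to latch_box, axes alike). The plate, and its slot and plunger with it, sits up to 10 mm to either side of here along x, held by about 6 N of friction. Its real place is NOT reported: find the slot by feel (or see it). Rigid in z, hollow below the slot.
- groove_mid (a point): Where the locked toggle's origin rests (48.5 mm above the table; x as the plate sits). The locking groove, 11.4 mm wide, runs along x under the plate between ribs 3 mm deep (to 52.5 mm above the table). The bar turns freely, either way, only with the toggle's origin below 45.5 mm (43 to 44 is good), then rises into the groove when let up.
- plunger_mid (a point): Top of the spring plunger at rest, 52.5 mm above the table, 24 mm across, under the slot and moving sideways with the strike plate. The toggle's foot presses it down: about 5 N at first touch, 0.5 N more per mm (about 10 N at the turning depth); bottoms hard after 12 mm.
- rack: Fixed wooden rack, 200 (x) x 45 (y) x 22 mm high, origin at the centre of its underside. Three equal pockets 28 (x) x 8.6 (y) mm, 14 mm deep (floor 8 mm above the table), at x = -62, 0 and +62 mm, hold the toggle and two blanking plugs upright.
- plug_a: A blanking plug in the rack: flat steel blade 26 x 7 mm without a shank, with a round black knob 30 mm across, 56 mm tall overall; origin under its foot. Not to be used or disturbed.
- plug_b: A second blanking plug like plug_a.
- bottle: Bystander: amber bottle, 56 mm across, 150 mm tall, origin under its centre.
- tape: Bystander: cardboard ring, 90 mm across, 24 mm high, origin under its centre.
- wrench: Bystander: steel wrench lying along its x, 170 mm long.
- cup: Bystander: open steel cup, 72 mm across, 85 mm tall, origin under its centre.
- mould: Bystander: dark steel mould block, 90 x 90 x 25 mm, origin under its centre.
- carton: Bystander: cardboard carton, 120 (x) x 90 (y) x 70 mm, origin under its centre.
Mind the look-alikes: they are no part of the job. What is shaped like the toggle but turquoise or white is not meant.

How it is judged:
On the way, in this order (a step that is already met when the one before it is completed fails the run):
1. the foot bar has passed down through the slot, in line with it (x of toggle in the frame of latch_box between -0.014 and 0.014 m and y of toggle in the frame of latch_box between -0.062 and -0.048 m and z of toggle in the frame of latch_box below 0.0468 m and angle between the x axis of toggle and the y axis of latch_box, either way round below 0.35 rad), for 0.02 s.
2. the toggle is turned a quarter and sprung up into its groove (x of toggle in the frame of latch_box between -0.014 and 0.014 m and y of toggle in the frame of latch_box between -0.062 and -0.048 m and z of toggle in the frame of latch_box between 0.0468 and 0.0505 m and angle between the x axis of toggle and the x axis of latch_box, either way round below 0.25 rad and angle between toggle's own z axis and vertical below 0.15 rad), for 0.2 s.
At the end, for the whole second after the job is handed in: Toggle at rest in the empty place: upright within 0.15 rad, foot bar under the strike plate, along the box's x within 0.25 rad, risen into the groove (origin 46.8 to 50.5 mm above the box's underside), within 14 mm (x) and 7 mm (y) of the window's centre (all of step 2 and linear speed of toggle below 0.01 m/s and angular speed of toggle below 0.1 rad/s); the robot touches nothing.
It fails at once if the toggle and the latch box bear on one another with more than 30 N, all contacts added up (contact force between toggle and latch_box above 30 N).
It fails at once if the arm or fingers push on the latch box with more than 30 N (contact force between any of the arm, the fingers and latch_box above 30 N).
It fails at once if a bystander or plug is moved by more than 30 mm (distance of any of plug_a, plug_b, bottle, tape, wrench, cup, mould, carton from where it was at the start of the episode above 0.03 m).
It also fails if it takes over 72 s, if anything falls off the work surface, if the arm or the gripper's body presses on something with over 40 N, if the wrist force passes 120 N, or if a joint passes its speed limit or range.

### The arm

A 7-joint arm with a two-finger parallel gripper is mounted at the origin on the work surface. World frame = base frame: x ahead of the robot, y to its left, z up, the work surface at z = 0. Lengths are in m, angles in rad, forces in N, time in s.
With the tool pointing down it reaches from about 0.4 to 0.9 m from the base axis. Payload 5.5 kg.
Tool frame: the origin (TCP) lies at the very end of the fingers, on their centre line; the grasp point (between the pads) lies 19 mm behind it; z points along the fingers, y is the line along which they close (so a half turn about z gives the same grasp; the last joint's range is limited). The gripper opens to 85 mm and grips with 20 to 120 N. Pads are 22 mm wide; open, the fingers measure 114 mm over their backs; the gripper's body (76 mm by 85 mm) begins 54 mm behind the grasp point. The pads swing forward as they close: fully open they stand 13 mm farther back than shut.
Start: joints at [-0.882, 0.501, -0.427, 1.55, 0.221, 1.138, -0.21], TCP at [0.268, 0.592, 0.207] pointing down, gripper open.
Joint ranges: [-2.88, 2.88], [-0.31, 2.03], [-1.54, 1.56], [0.2, 2.42], [-1.41, 4.55], [0.19, 2.02], [-2.57, 2.57]. Speed limits (rad/s): [2.57, 2.57, 3.14, 3.14, 3.14, 3.14, 3.14].

### API

Orientations are given as a unit quaternion [x, y, z, w].
In Python, from cell import status, optics, job gives the robot as it stands.
- The arm moves only by the tool send_rows, never from a script. Its argument "commands" is a list that holds one entry, the list of rows, each a list of 7 numbers: the turn, a rotation vector about the tool's x, y, z in rad, then the shift along the tool's x, y, z in m, then the closure, from 0 (fully open) to 1 (shut). In form: [[[ax, ay, az, dx, dy, dz, jaw], ...]]. A call has 1 to 20 rows; each row is the pose to reach, as a shift and turn from the pose commanded when the call began, along the tool's axes at that moment; what a row does not reach only later rows make up. A row lasts 1/10 s, in which the tool goes at most 50 mm and 8.59 degrees, less where a joint would pass 70% of its speed; a pose out of reach is approached as far as the arm can. A call with a gripper value outside its range is refused whole. The fingers move at their own pace and stop on an object; "grip_force" is the grip in N (left out, the last holds). Time passes only in rows, so rows that repeat a pose let the fingers close. It gives the time, the measured TCP pose, the force, the opening and the grip force at its end, in the units of the state.
- status.sense(): the state, without advancing time (a new reading comes with each control period).
- optics.get_image(name): name is "scene" or "side" or "wrist"; returns (picture, depth): 420x560x3 uint8, red, green, blue; 420x560 float32, m along the optical axis (not along the pixel's ray), 0 where there is no reading.
- optics.calibration(name): a dict with "K" (3x3 intrinsics, pixels), "cam_to_world" (4x4, takes a point from camera to world coordinates). Camera axes: x right, y up, looking along -z (the intrinsics and any distortion apply to the point x, -y, -z); pixel columns grow to the right and rows downward; lengths in m; the calibration is good to about 2 mm. The wrist camera is an equidistant fisheye: a pixel r from the principal point sees the ray r / f radians off the axis. A picture is of the moment at which its call begins: read the wrist's pose just before it. calibration takes no time and is no camera call; for the wrist camera it gives the pose at the moment of the call.
- job.sign_off(): hands the job in; it is judged then, once.
The state is a dict: "t": time; "qpos": joint angles; "joint_velocities": joint speeds; "joint_torque": joint torques, N m; "eef_pos": TCP position; "tcp_rot": TCP orientation; "wrist_force": force on the tool from outside, world axes, zero at the start; "moment": the same for the moment, N m; "opening": opening from 0.0 (shut) to 1.0 (fully open); "grasp_force": force on a finger pad.
Only numpy, scipy, OpenCV 4.12 (cv2) and the standard library are available. Lean on these libraries where they do the work, as an engineer would, in place of code of your own. Each camera call takes 0.05 s, during which the arm holds its last target. There are 200 camera calls.

## Working session

There is one attempt and no reset: what is moved stays moved. The work goes in short steps, Python scripts to look and compute and a tool call to move; the robot and the scene stay as the last step left them, time stands still between calls to the robot, and variables do not carry over. Pictures are saved under pics/ and viewed, at most 10 in all, crops included, and the job is handed in when it is done.

Besides the shell and the picture viewer there is one more tool, called after "Call:" as name([rows], argument=value, ...), one row to a line, values as JSON. send_rows: Moves the arm, as the interface text tells. Its arguments: {"type":"object","properties":{"commands":{"type":"array","items":{"type":"array","items":{"type":"array","items":{"type":"number"}}}},"grip_force":{"type":"number"}},"required":["commands"]}

```bash
mkdir -p pics; ls; cat > h.py <<'E'
import numpy as np,cv2
from cell import status,optics,job
from scipy.spatial.transform import Rotation as R
def grab(n):
    c=optics.calibration(n); im,d=optics.get_image(n)
    np.savez(f'{n}.npz',im=im,d=d,K=c['K'],T=c['cam_to_world']); return im,d,c
def load(n): return np.load(f'{n}.npz')
def pt(n,u,v,z=None):
    """world point of pixel; by depth, or on plane z (pinhole only)"""
    f=load(n);K,T,d=f['K'],f['T'],f['d']
    r=np.array([(u-K[0,2])/K[0,0],-(v-K[1,2])/K[1,1],-1.])
    if z is None:
        return (T@np.r_[r*d[int(round(v)),int(round(u))],1])[:3]
    w=T[:3,:3]@r; return T[:3,3]+w*(z-T[2,3])/w[2]
def st():
    s=status.sense()
    print({k:np.round(v,4).tolist() for k,v in s.items() if k in('t','qpos','eef_pos','tcp_rot','wrist_force','moment','opening','grasp_force')});return s
E
python3 - <<'E'
from h import *
s=st()
for n in('scene','side'):
    im,d,c=grab(n); cv2.imwrite(f'pics/{n}0.png',cv2.resize(im[...,::-1],(784,588)))
    print(n,c)
E
```

```text
pics
{'t': 0.0, 'qpos': [-0.8818, 0.5019, -0.4268, 1.5515, 0.2208, 1.1383, -0.2103], 'eef_pos': [0.2682, 0.5912, 0.2058], 'tcp_rot': [0.2113, 0.9774, -0.001, -0.0003], 'wrist_force': [0.0341, -0.6504, 0.4992], 'moment': [0.0536, 0.0042, -0.0029], 'grasp_force': 0.0, 'opening': 1.0006}
scene {'K': array([[382.90063798,   0.        , 282.01832163],
       [  0.        , 382.90063798, 205.86962792],
       [  0.        ,   0.        ,   1.        ]]), 'cam_to_world': array([[-0.37816512, -0.6063351 ,  0.69953476,  1.37048077],
       [ 0.92573469, -0.24975696,  0.28396611,  0.35974568],
       [ 0.00253505,  0.75496967,  0.65575481,  0.83692154],
       [ 0.        ,  0.        ,  0.        ,  1.        ]])}
side {'K': array([[390.31146601,   0.        , 276.87689328],
       [  0.        , 390.31146601, 207.84946008],
       [  0.        ,   0.        ,   1.        ]]), 'cam_to_world': array([[ 0.98979115,  0.08931516, -0.11106884,  0.4138419 ],
       [-0.14249344,  0.60362815, -0.78442888, -0.85099717],
       [-0.00301711,  0.79224735,  0.61019262,  0.73780262],
       [ 0.        ,  0.        ,  0.        ,  1.        ]])}
```

View pics/scene0.png

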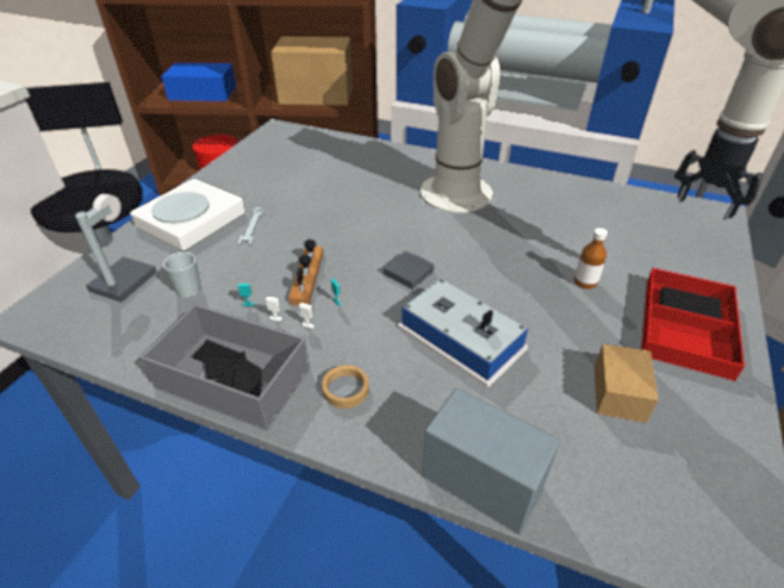

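View pics/side0.png

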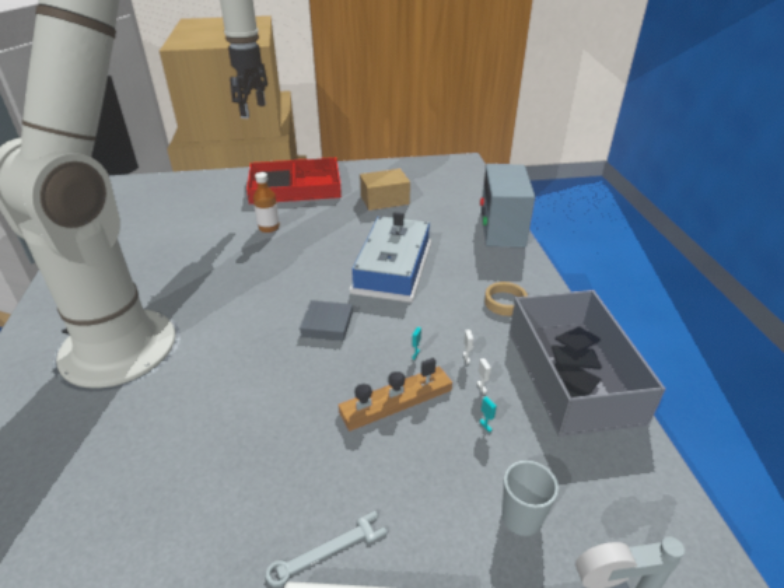

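The scene view shows the box at about (465,325), with the empty window at (443,304), and the rack at (307,275). In the side view the flat-paddle toggle is in the rack's right pocket (428,370), with the window at (388,257) and the fitted paddle at (398,220).

```bash
cat >> h.py <<'E'
def cloud(n):
    f=load(n);K,T,d=f['K'],f['T'],f['d']
    v,u=np.mgrid[:420,:560]
    p=np.stack([(u-K[0,2])/K[0,0]*d,-(v-K[1,2])/K[1,1]*d,-d,np.ones_like(d)],-1)@T.T
    p=p[...,:3]; p[d==0]=np.nan; return p
E
python3 - <<'E'
from h import *
for n,wb,rk,tg in(('side',(388,257),(397,397),(428,368)),('scene',(443,304),(307,275),(300,277))):
    s=1.4
    print(n,'window',pt(n,wb[0]/s,wb[1]/s,.062),'rack',pt(n,rk[0]/s,rk[1]/s,.022),'toggle',pt(n,tg[0]/s,tg[1]/s,.06))
    p=cloud(n); 
    for nm,c,z0,z1,r in(('box',pt(n,wb[0]/s,wb[1]/s,.062),.058,.073,.25),('rack',pt(n,rk[0]/s,rk[1]/s,.022),.016,.028,.14)):
        m=(np.abs(p[...,2]-(z0+z1)/2)<(z1-z0)/2)&(np.hypot(p[...,0]-c[0],p[...,1]-c[1])<r)
        k,l,stt,ce=cv2.connectedComponentsWithStats(m.astype(np.uint8)); i=1+stt[1:,4].argmax()
        q=p[l==i]; print(nm,len(q),cv2.minAreaRect((q[:,:2]*1000).astype(np.float32)),np.median(q[:,2]))
E
```

```text
side window [0.55516597 0.13921895 0.062     ] rack [ 0.51758288 -0.22801672  0.022     ] toggle [ 0.57493148 -0.20439595  0.06      ]
box 1621 ((571.7363891601562, 188.63327026367188), (235.4515380859375, 130.01956176757812), 68.44841003417969) 0.06557399556764631
rack 1088 ((516.3513793945312, -216.67425537109375), (200.8714599609375, 49.22596740722656), 18.874284744262695) 0.022210047382292597
scene window [0.55221035 0.13859632 0.062     ] rack [ 0.53642064 -0.20495217  0.022     ] toggle [ 0.58758688 -0.18975932  0.06      ]
box 2461 ((574.1996459960938, 191.16091918945312), (231.95262145996094, 135.18312072753906), 69.20051574707031) 0.06492912943933515
rack 353 ((520.4865112304688, -214.35516357421875), (200.2520294189453, 46.06781005859375), 18.483200073242188) 0.021622657215806917
```

```bash
cat >> h.py <<'E'
def rel(pos,yaw_y,base=None):
    """row (ax..dz) to world TCP pos with tool pointing down and tool y at yaw_y degrees"""
    s=base or status.sense(); R0=R.from_quat(s['tcp_rot']); a=np.deg2rad(yaw_y)
    y=np.array([np.cos(a),np.sin(a),0]);z=np.array([0,0,-1.]);x=np.cross(y,z)
    R1=R.from_matrix(np.stack([x,y,z],1))
    print('row',np.round(np.r_[(R0.inv()*R1).as_rotvec(),R0.inv().apply(np.array(pos)-s['eef_pos'])],4).tolist())
E
python3 - <<'E'
from h import *
rel([.577,-.195,.2],-71.3)
s=1.4
for n,u,v,z in(('side',416,355,0.),('side',466,360,0),('side',483,388,0),('side',487,428,0)): print(pt(n,u/s,v/s,z))
E
```

```text
row [-0.0009, 0.002, 2.3895, -0.606, -0.5886, 0.0069]
[ 0.57333031 -0.10987363  0.        ]
[ 6.64817386e-01 -1.36991433e-01  1.11022302e-16]
[ 0.67696921 -0.21038266  0.        ]
[ 6.58753384e-01 -2.97530668e-01 -1.11022302e-16]
```

Call:
send_rows([
  [[0, 0, 0.75, -0.2, -0.19, 0, 0], [0, 0, 1.5, -0.4, -0.39, 0, 0], [0, 0, 2.39, -0.606, -0.589, 0.007, 0.3], [0, 0, 2.39, -0.606, -0.589, 0.007, 0.3], [0, 0, 2.39, -0.606, -0.589, 0.007, 0.3], [0, 0, 2.39, -0.606, -0.589, 0.007, 0.3], [0, 0, 2.39, -0.606, -0.589, 0.007, 0.3], [0, 0, 2.39, -0.606, -0.589, 0.007, 0.3], [0, 0, 2.39, -0.606, -0.589, 0.007, 0.3], [0, 0, 2.39, -0.606, -0.589, 0.007, 0.3], [0, 0, 2.39, -0.606, -0.589, 0.007, 0.3], [0, 0, 2.39, -0.606, -0.589, 0.007, 0.3], [0, 0, 2.39, -0.606, -0.589, 0.007, 0.3], [0, 0, 2.39, -0.606, -0.589, 0.007, 0.3], [0, 0, 2.39, -0.606, -0.589, 0.007, 0.3], [0, 0, 2.39, -0.606, -0.589, 0.007, 0.3], [0, 0, 2.39, -0.606, -0.589, 0.007, 0.3], [0, 0, 2.39, -0.606, -0.589, 0.007, 0.3], [0, 0, 2.39, -0.606, -0.589, 0.007, 0.3], [0, 0, 2.39, -0.606, -0.589, 0.007, 0.3]],
])

```text
t: 2.1
eef_pos: [0.5766, -0.193, 0.1992]
tcp_rot: [0.987, 0.163, -0.001, -0.001]
wrist_force: [0.1, 0.2, 0.8]
opening: 0.698
grasp_force: 0.0
```

```bash
python3 - <<'E'
from h import *
s=st(); im,d,c=grab('wrist'); print(c); cv2.imwrite('pics/w1.png',cv2.resize(im[...,::-1],(784,588)))
E
```

```text
{'t': 2.1, 'qpos': [0.0308, 0.4129, 0.3256, 1.6886, -0.1482, 1.0659, -0.8404], 'eef_pos': [0.5766, -0.193, 0.1992], 'tcp_rot': [0.9866, 0.163, -0.0005, -0.0008], 'wrist_force': [0.1317, 0.2, 0.818], 'moment': [-0.0189, 0.0452, 0.0496], 'grasp_force': 0.0, 'opening': 0.6979}
{'K': array([[325.1922621 ,   0.        , 279.38670848],
       [  0.        , 325.1922621 , 205.98093015],
       [  0.        ,   0.        ,   1.        ]]), 'cam_to_world': array([[ 0.32137179,  0.90331259,  0.28415934,  0.6482852 ],
       [-0.94694781,  0.30756277,  0.09324696, -0.16802101],
       [-0.00316568, -0.29905101,  0.95423188,  0.36649055],
       [ 0.        ,  0.        ,  0.        ,  1.        ]])}
```

View pics/w1.png

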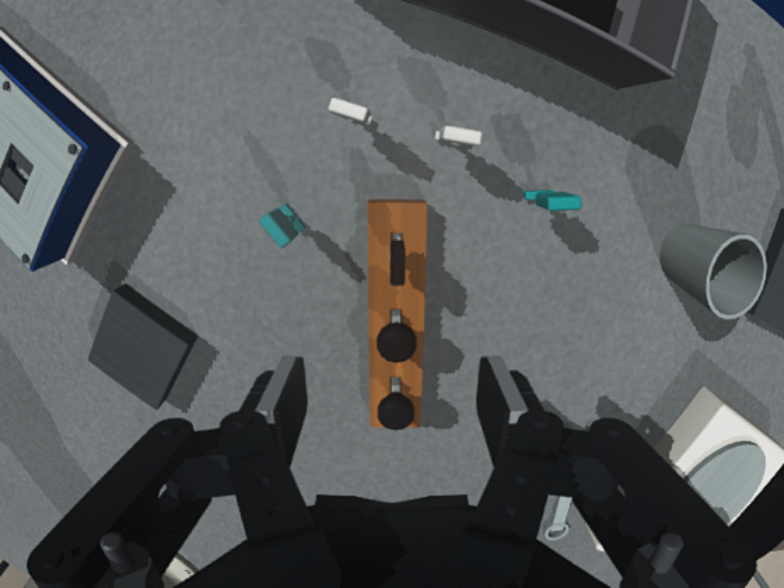

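The wrist view shows the rack at columns 370-427, with the toggle's paddle at (398,235)-(397,284) between the two plug knobs' row and the rack end. The window is at (15,172) on the left.

```bash
cat >> h.py <<'E'
def fcloud(f=None):
    f=f or load('wrist');K,T,d=f['K'],f['T'],f['d']
    v,u=np.mgrid[:420,:560]; X=(u-K[0,2])/K[0,0];Y=(v-K[1,2])/K[1,1]
    r=np.hypot(X,Y)+1e-9; t=np.tan(np.minimum(r,1.5))/r
    p=np.stack([X*t*d,-Y*t*d,-d,np.ones_like(d)],-1)@T.T; p=p[...,:3].copy(); p[d==0]=np.nan; return p
E
python3 - <<'E'
from h import *
p=fcloud()
q=p[150:215,270:300].reshape(-1,3)
m=(q[:,2]>.066)&(q[:,2]<.08); a=q[m]; print('paddle top',len(a),np.median(a[:,2]),cv2.minAreaRect((a[:,:2]*1000).astype(np.float32)))
reg=p[135:310,255:315].reshape(-1,3); r=reg[(abs(reg[:,2]-.022)<.004)]
print('rack',len(r),cv2.minAreaRect((r[:,:2]*1000).astype(np.float32)))
E
```

```text
paddle top 281 0.07194795434973739 ((576.2293701171875, -196.09413146972656), (25.28121566772461, 9.456645011901855), 18.743459701538086)
rack 4668 ((517.5415649414062, -215.51222229003906), (200.28651428222656, 45.439453125), 18.22964096069336)
```

```bash
python3 - <<'E'
from h import *
rel([.5763,-.1961,.042],-71.5)
E
```

```text
row [-0.0016, 0.0003, 0.0053, -0.0016, 0.0033, 0.1575]
```

Call:
send_rows([
  [[-0.0016, 0, 0.005, -0.0016, 0.0033, 0.04, 0.45], [-0.0016, 0, 0.005, -0.0016, 0.0033, 0.08, 0.45], [-0.0016, 0, 0.005, -0.0016, 0.0033, 0.11, 0.45], [-0.0016, 0, 0.005, -0.0016, 0.0033, 0.135, 0.45], [-0.0016, 0, 0.005, -0.0016, 0.0033, 0.15, 0.45], [-0.0016, 0, 0.005, -0.0016, 0.0033, 0.1575, 0.45], [-0.0016, 0, 0.005, -0.0016, 0.0033, 0.1575, 0.45], [-0.0016, 0, 0.005, -0.0016, 0.0033, 0.1575, 0.45]],
], grip_force=40)

```text
t: 2.95
eef_pos: [0.5776, -0.1984, 0.0436]
tcp_rot: [0.987, 0.16, 0.001, 0.001]
wrist_force: [0.4, -0.6, 0.5]
opening: 0.55
grasp_force: 0.0
```

```bash
python3 - <<'E'
from h import *
st();rel([.5763,-.1961,.042],-71.5)
E
```

```text
{'t': 2.95, 'qpos': [0.0779, 0.6078, 0.2774, 1.7899, -0.2245, 0.7719, -0.7803], 'eef_pos': [0.5776, -0.1984, 0.0436], 'tcp_rot': [0.9871, 0.1599, 0.001, 0.0011], 'wrist_force': [0.425, -0.6111, 0.4576], 'moment': [0.0225, 0.0196, -0.0245], 'grasp_force': 0.0, 'opening': 0.5501}
row [0.0025, -0.0016, -0.0017, -0.0005, -0.0026, 0.0016]
```

Call:
send_rows([
  [[0.0025, -0.0016, 0, -0.0005, -0.0026, 0.001, 0.45], [0.0025, -0.0016, 0, -0.0005, -0.0026, 0.001, 0.45], [0.0025, -0.0016, 0, -0.0005, -0.0026, 0.001, 0.45]],
])

```text
t: 3.25
eef_pos: [0.5758, -0.196, 0.0421]
tcp_rot: [0.987, 0.16, -0.0, -0.0]
wrist_force: [0.2, 0.8, -0.8]
opening: 0.547
grasp_force: 0.0
```

```bash
python3 - <<'E'
from h import *
st();rel([.5763,-.1961,.042],-71.5)
E
```

```text
{'t': 3.25, 'qpos': [0.0764, 0.6083, 0.2763, 1.7934, -0.2255, 0.7715, -0.7817], 'eef_pos': [0.5758, -0.196, 0.0421], 'tcp_rot': [0.9872, 0.1598, -0.0003, -0.0002], 'wrist_force': [0.2257, 0.7821, -0.7723], 'moment': [-0.0397, -0.0166, 0.0019], 'grasp_force': 0.0, 'opening': 0.5472}
row [-0.0005, 0.0006, -0.0019, 0.0005, 0.0002, 0.0001]
```

Good. Close.

Call:
send_rows([
  [[0, 0, 0, 0.0005, 0, 0, 0.7], [0, 0, 0, 0.0005, 0, 0, 0.8], [0, 0, 0, 0.0005, 0, 0, 0.9], [0, 0, 0, 0.0005, 0, 0, 1], [0, 0, 0, 0.0005, 0, 0, 1], [0, 0, 0, 0.0005, 0, 0, 1], [0, 0, 0, 0.0005, 0, 0, 1], [0, 0, 0, 0.0005, 0, 0, 1]],
], grip_force=50)

```text
t: 4.05
eef_pos: [0.576, -0.1961, 0.0416]
tcp_rot: [0.987, 0.16, -0.001, -0.0]
wrist_force: [-0.8, -0.3, 3.2]
opening: 0.098
grasp_force: 49.8
```

Call:
send_rows([
  [[0, 0, 0, 0.0005, 0, -0.01, 1], [0, 0, 0, 0.0005, 0, -0.025, 1], [0, 0, 0, 0.0005, 0, -0.05, 1], [0, 0, 0, 0.0005, 0, -0.08, 1], [0, 0, 0, 0.0005, 0, -0.12, 1], [0, 0, 0, 0.0005, 0, -0.15, 1], [0, 0, 0, 0.0005, 0, -0.158, 1], [0, 0, 0, 0.0005, 0, -0.158, 1]],
])

```text
t: 4.85
eef_pos: [0.5776, -0.1959, 0.2016]
tcp_rot: [0.987, 0.16, 0.001, 0.0]
wrist_force: [0.7, 0.6, -0.6]
opening: 0.094
grasp_force: 49.4
```

```bash
python3 - <<'E'
from h import *
st();rel([.553,.139,.2],-21)
E
```

```text
{'t': 4.85, 'qpos': [0.0298, 0.412, 0.3321, 1.6852, -0.1501, 1.0676, -0.8414], 'eef_pos': [0.5776, -0.1959, 0.2016], 'tcp_rot': [0.9871, 0.1598, 0.0009, 0.0002], 'wrist_force': [0.7034, 0.6149, -0.5511], 'moment': [-0.0024, -0.0075, -0.038], 'grasp_force': 49.3923, 'opening': 0.0943}
row [0.0015, -0.0013, -0.8833, 0.0823, -0.3256, 0.0015]
```

Call:
send_rows([
  [[0, 0, -0.12, 0.01, -0.04, 0, 1], [0, 0, -0.24, 0.02, -0.08, 0, 1], [0, 0, -0.36, 0.03, -0.12, 0, 1], [0, 0, -0.48, 0.04, -0.16, 0, 1], [0, 0, -0.6, 0.05, -0.2, 0, 1], [0, 0, -0.72, 0.06, -0.24, 0, 1], [0, 0, -0.83, 0.07, -0.28, 0, 1], [0, 0, -0.883, 0.08, -0.31, 0.001, 1], [0, 0, -0.883, 0.0823, -0.3256, 0.001, 1], [0, 0, -0.883, 0.0823, -0.3256, 0.001, 1], [0, 0, -0.883, 0.0823, -0.3256, 0.001, 1], [0, 0, -0.883, 0.0823, -0.3256, 0.001, 1]],
])

```text
t: 6.05
eef_pos: [0.5522, 0.1362, 0.1982]
tcp_rot: [0.825, 0.564, -0.001, -0.0]
wrist_force: [0.4, -0.7, -1.5]
opening: 0.092
grasp_force: 49.4
```

```bash
python3 - <<'E'
from h import *
s=st(); im,d,c=grab('wrist'); cv2.imwrite('pics/w2.png',cv2.resize(im[...,::-1],(784,588)))
E
```

```text
{'t': 6.05, 'qpos': [-0.3235, 0.3334, 0.0422, 1.7796, -0.0156, 1.0315, -0.6467], 'eef_pos': [0.5522, 0.1362, 0.1982], 'tcp_rot': [0.8254, 0.5645, -0.0013, -0.0002], 'wrist_force': [0.3553, -0.6774, -1.5481], 'moment': [-0.022, 0.0008, 0.0186], 'grasp_force': 49.3754, 'opening': 0.0923}
```

View pics/w2.png

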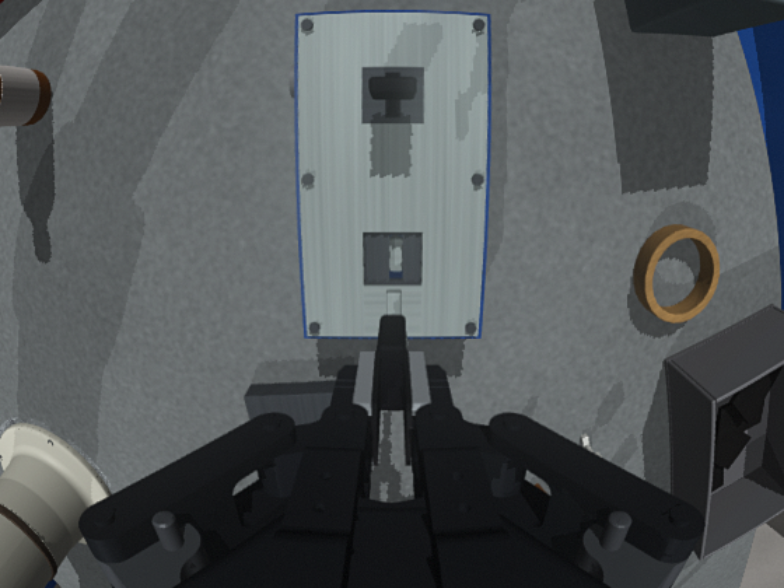

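Slot seen at (396,258) in the window (363–422, 233–285); measuring on an enlarged crop.

```bash
cat >> h.py <<'E'
def fpt(u,v,z,f=None):
    f=f or load('wrist');K,T=f['K'],f['T'];X=(u-K[0,2])/K[0,0];Y=(v-K[1,2])/K[1,1];r=np.hypot(X,Y)
    w=T[:3,:3]@np.array([X/r*np.sin(r),-Y/r*np.sin(r),-np.cos(r)]);return T[:3,3]+w*(z-T[2,3])/w[2]
E
python3 - <<'E'
from h import *
f=load('wrist');im=f['im'];c=im[155:245,245:320]
cv2.imwrite('pics/w2c.png',cv2.resize(c[...,::-1],None,fx=6.5,fy=6.5,interpolation=cv2.INTER_CUBIC))
p=fcloud(); q=p[:245,200:360].reshape(-1,3)
r=q[(abs(q[:,2]-.065)<.003)]; print('cover',len(r),np.median(r[:,2]),cv2.minAreaRect((r[:,:2]*1000).astype(np.float32)))
t=p[222:300,265:300].reshape(-1,3)
for z0 in(.17,.18,.19,.2,.21,.22,.23):
    pass
E
```

```text
cover 29035 0.06524650823013212 ((572.7819213867188, 191.5701904296875), (229.89085388183594, 130.3348388671875), 68.78252410888672)
```

View pics/w2c.png

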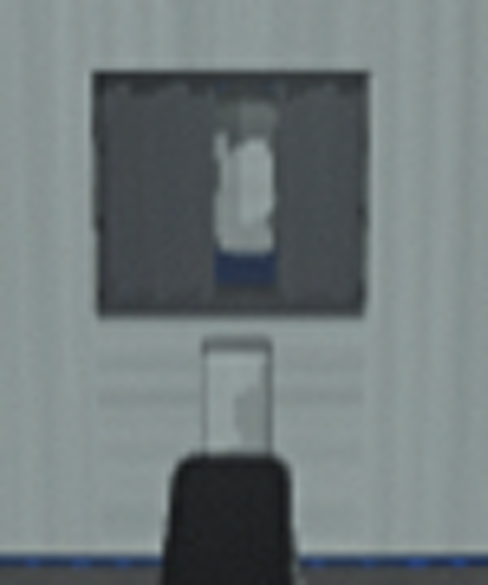

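```bash
python3 - <<'E'
from h import *
g=lambda u,v,z:fpt((u+.5)/6.5-.5+245,(v+.5)/6.5-.5+155,z)
W=np.array([g(*a,.065) for a in((94,72),(369,72),(366,318),(97,318))]); S=np.array([g(*a,.0615) for a in((215,95),(277,95),(277,288),(215,288))])
wc=W.mean(0);sc=S.mean(0);a=np.deg2rad(68.8);by=np.array([np.cos(a),np.sin(a),0]);bx=np.array([by[1],-by[0],0])
print('window',wc,'slot',sc,'slot-window box x,y',(sc-wc)@bx,(sc-wc)@by)
print('win sizes',np.linalg.norm(np.diff(W,axis=0),axis=1),'slot',np.linalg.norm(np.diff(S,axis=0),axis=1))
d=(W[0]+W[1]-W[2]-W[3]);print('ang win',np.degrees(np.arctan2(d[1],d[0])))
d=(S[0]+S[1]-S[2]-S[3]);print('ang slot',np.degrees(np.arctan2(d[1],d[0])))
s=status.sense();tcp=np.array(s['eef_pos'])
cen=np.array([572.8,191.6,0])/1000;print('box-derived window',cen-.055*by)
for v,z in((338,.1643),(352,.1713)):
  E=np.array([g(203,v,z),g(272,v,z)]);e=E.mean(0)-tcp;print('bar end rel tcp: boxx,boxy',e@bx,e@by,'w',np.linalg.norm(E[1]-E[0]))
M=R.from_quat(s['tcp_rot']).as_matrix();print('tool y ang',np.degrees(np.arctan2(M[1,1],M[0,1])))
E
```

```text
window [0.55289656 0.14007271 0.065     ] slot [0.55480665 0.13906962 0.0615    ] slot-window box x,y 0.002143567613422592 -0.00024447624737380426
win sizes [0.03966767 0.03710912 0.04001589] slot [0.00905846 0.02938025 0.00927907]
ang win 68.75961392243352
ang slot 68.8601578677114
box-derived window [0.55291065 0.14032219 0.        ]
bar end rel tcp: boxx,boxy -0.00013410714261709826 0.013285883907778111 w 0.006882350674160988
bar end rel tcp: boxx,boxy -0.00015149238535355495 0.014078318014296373 w 0.006656702356915529
tool y ang -21.25880736477543
```

```bash
python3 - <<'E'
from h import *
rel([.5549,.1390,.110],-21.2)
E
```

```text
row [-0.0016, 0.0015, -0.001, 0.0035, 0.0016, 0.0884]
```

Call:
send_rows([
  [[-0.0016, 0.0015, 0, 0.0035, 0.0016, 0.03, 1], [-0.0016, 0.0015, 0, 0.0035, 0.0016, 0.06, 1], [-0.0016, 0.0015, 0, 0.0035, 0.0016, 0.08, 1], [-0.0016, 0.0015, 0, 0.0035, 0.0016, 0.088, 1], [-0.0016, 0.0015, 0, 0.0035, 0.0016, 0.088, 1], [-0.0016, 0.0015, 0, 0.0035, 0.0016, 0.088, 1], [-0.0016, 0.0015, 0, 0.0035, 0.0016, 0.088, 1]],
])

```text
t: 6.8
eef_pos: [0.5558, 0.1419, 0.112]
tcp_rot: [0.824, 0.566, 0.002, 0.0]
wrist_force: [-0.3, -0.3, 0.3]
opening: 0.091
grasp_force: 49.4
```

```bash
python3 - <<'E'
from h import *
st();rel([.5549,.1390,.110],-21.2); im,d,c=grab('wrist'); cv2.imwrite('pics/w3.png',cv2.resize(im[155:275,200:360,::-1],None,fx=4.9,fy=4.9,interpolation=cv2.INTER_CUBIC)); st();rel([.5549,.1390,.110],-21.2)
E
```

```text
{'t': 6.8, 'qpos': [-0.3234, 0.4412, 0.0345, 1.8442, -0.0209, 0.8533, -0.646], 'eef_pos': [0.5558, 0.1419, 0.112], 'tcp_rot': [0.8244, 0.566, 0.0016, 0.0], 'wrist_force': [-0.2682, -0.281, 0.2677], 'moment': [-0.0129, 0.0178, 0.0004], 'grasp_force': 49.3541, 'opening': 0.0912}
row [0.0019, -0.0027, 0.0025, -0.003, 0.0002, 0.002]
{'t': 6.85, 'qpos': [-0.3236, 0.4412, 0.0344, 1.8444, -0.0209, 0.8532, -0.6461], 'eef_pos': [0.5557, 0.142, 0.1119], 'tcp_rot': [0.8244, 0.5661, 0.0016, -0.0], 'wrist_force': [-0.2106, -0.2138, -0.2399], 'moment': [0.0201, 0.0057, 0.0353], 'grasp_force': 49.354, 'opening': 0.0906}
row [0.0018, -0.0027, 0.0027, -0.0031, 0.0003, 0.0019]
```

View pics/w3.png

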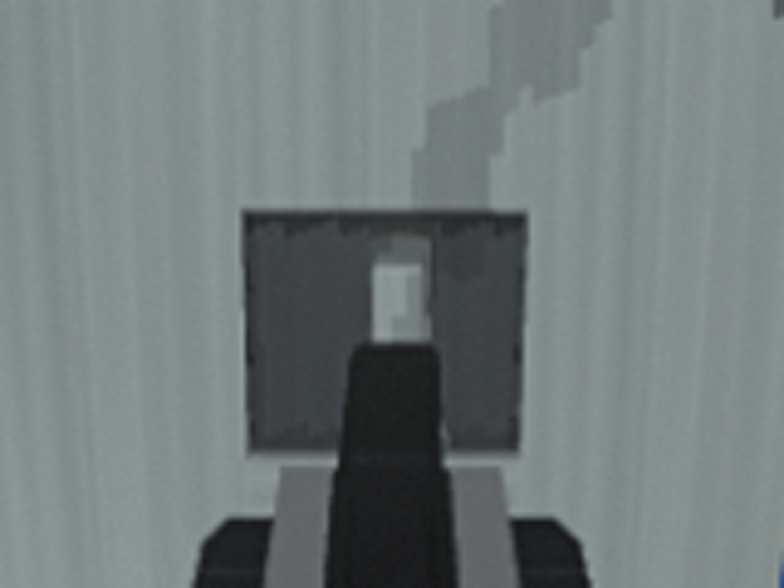

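Slot upper end visible at columns ~374–432 (row 240); bar at 371–423 (rows 262–340), directly above it; checking lateral offset.

```bash
python3 - <<'E'
from h import *
g=lambda u,v,z:fpt((u+.5)/4.9-.5+200,(v+.5)/4.9-.5+155,z)
a=np.deg2rad(68.8);by=np.array([np.cos(a),np.sin(a),0]);bx=np.array([by[1],-by[0],0])
tcp=np.array([.5558,.142,.112])
for n,u,v,z in(('slotL',374,245,.0615),('slotR',432,245,.0615),('slotR2',432,320,.0615),('barL',372,265,.078),('barR',423,265,.078),('barL',371,335,.085),('winL',244,213,.065),('winR',527,213,.065),('winBL',249,452,.065),('winBR',520,452,.065)):
    e=g(u,v,z)-tcp;print(n,np.round([e@bx*1e3,e@by*1e3],2))
E
```

```text
slotL [-3.52  9.88]
slotR [4.77 9.89]
slotR2 [ 4.89 -1.49]
barL [-3.63 12.11]
barR [ 3.14 12.13]
barL [-3.7   4.79]
winL [-21.72  15.6 ]
winR [17.96 15.67]
winBL [-22.   -21.06]
winBR [ 18.03 -20.97]
```

Call:
send_rows([
  [[0.0018, -0.0027, 0.0025, -0.0027, 0.0004, 0.003, 1], [0.0018, -0.0027, 0.0025, -0.0027, 0.0004, 0.006, 1], [0.0018, -0.0027, 0.0025, -0.0027, 0.0004, 0.01, 1], [0.0018, -0.0027, 0.0025, -0.0027, 0.0004, 0.013, 1], [0.0018, -0.0027, 0.0025, -0.0027, 0.0004, 0.013, 1], [0.0018, -0.0027, 0.0025, -0.0027, 0.0004, 0.013, 1]],
])

```text
t: 7.45
eef_pos: [0.5538, 0.1393, 0.0973]
tcp_rot: [0.825, 0.565, -0.001, -0.0]
wrist_force: [0.6, 0.2, 0.0]
opening: 0.097
grasp_force: 49.4
```

```bash
python3 - <<'E'
from h import *
st();rel([.5551,.1395,.0985],-21.2)
E
```

```text
{'t': 7.45, 'qpos': [-0.321, 0.461, 0.035, 1.854, -0.0212, 0.8299, -0.6446], 'eef_pos': [0.5538, 0.1393, 0.0973], 'tcp_rot': [0.8249, 0.5652, -0.0014, -0.0005], 'wrist_force': [0.638, 0.2265, 0.0281], 'moment': [-0.0214, -0.0002, 0.0233], 'grasp_force': 49.3545, 'opening': 0.0965}
row [-0.0024, 0.0017, 0.0006, 0.0007, 0.0011, -0.0012]
```

Call:
send_rows([
  [[-0.0012, 0.001, 0, 0.0004, 0.0012, -0.0005, 1], [-0.0012, 0.001, 0, 0.0004, 0.0012, -0.0005, 1], [-0.0012, 0.001, 0, 0.0004, 0.0012, -0.0005, 1], [-0.0012, 0.001, 0, 0.0004, 0.0012, -0.0005, 1]],
])

```text
t: 7.85
eef_pos: [0.5553, 0.1391, 0.0981]
tcp_rot: [0.825, 0.565, -0.0, -0.0]
wrist_force: [-0.3, 0.6, -1.1]
opening: 0.09
grasp_force: 49.4
```

```bash
python3 - <<'E'
from h import *
st();rel([.5552,.1393,.0985],-21.2)
E
```

```text
{'t': 7.85, 'qpos': [-0.3202, 0.4608, 0.0352, 1.8521, -0.0213, 0.83, -0.6438], 'eef_pos': [0.5553, 0.1391, 0.0981], 'tcp_rot': [0.825, 0.5652, -0.0004, -0.0002], 'wrist_force': [-0.3451, 0.5953, -1.1464], 'moment': [-0.0479, -0.0203, 0.0042], 'grasp_force': 49.3539, 'opening': 0.0902}
row [-0.0007, 0.0004, 0.0005, 0.0001, -0.0001, -0.0004]
```

Call:
send_rows([
  [[0, 0, 0, 0, 0, 0.001, 1], [0, 0, 0, 0, 0, 0.002, 1], [0, 0, 0, 0, 0, 0.003, 1], [0, 0, 0, 0, 0, 0.004, 1], [0, 0, 0, 0, 0, 0.004, 1]],
])

```text
t: 8.35
eef_pos: [0.5551, 0.1391, 0.0938]
tcp_rot: [0.825, 0.565, -0.001, -0.0]
wrist_force: [0.5, -0.1, 0.4]
opening: 0.095
grasp_force: 49.4
```

```bash
python3 - <<'E'
from h import *
st();rel([.5552,.1393,.0915],-21.2)
E
```

```text
{'t': 8.35, 'qpos': [-0.32, 0.4668, 0.0349, 1.8546, -0.0215, 0.822, -0.6436], 'eef_pos': [0.5551, 0.1391, 0.0938], 'tcp_rot': [0.825, 0.5652, -0.0007, -0.0003], 'wrist_force': [0.4589, -0.1132, 0.3654], 'moment': [-0.0088, -0.0124, 0.0459], 'grasp_force': 49.3539, 'opening': 0.0949}
row [-0.0012, 0.0008, 0.0006, 0.0002, 0.0001, 0.0023]
```

Call:
send_rows([
  [[0, 0, 0, 0, 0, 0.001, 1], [0, 0, 0, 0, 0, 0.002, 1], [0, 0, 0, 0, 0, 0.003, 1], [0, 0, 0, 0, 0, 0.004, 1], [0, 0, 0, 0, 0, 0.004, 1]],
])

```text
t: 8.85
eef_pos: [0.5551, 0.1391, 0.0898]
tcp_rot: [0.825, 0.565, -0.001, -0.0]
wrist_force: [0.5, -0.6, -0.5]
opening: 0.095
grasp_force: 49.4
```

```bash
python3 - <<'E'
from h import *
st();rel([.5552,.1393,.0865],-21.2)
E
```

```text
{'t': 8.85, 'qpos': [-0.3197, 0.4724, 0.0346, 1.8568, -0.0218, 0.8141, -0.6434], 'eef_pos': [0.5551, 0.1391, 0.0898], 'tcp_rot': [0.825, 0.5652, -0.0006, -0.0003], 'wrist_force': [0.4577, -0.5903, -0.5448], 'moment': [0.0304, -0.0185, -0.035], 'grasp_force': 49.354, 'opening': 0.0946}
row [-0.0011, 0.0007, 0.0005, 0.0002, 0.0001, 0.0033]
```

In the slot with no contact. Continue down to the plunger.

Call:
send_rows([
  [[0, 0, 0, 0, 0, 0.001, 1], [0, 0, 0, 0, 0, 0.002, 1], [0, 0, 0, 0, 0, 0.003, 1], [0, 0, 0, 0, 0, 0.004, 1], [0, 0, 0, 0, 0, 0.005, 1], [0, 0, 0, 0, 0, 0.005, 1]],
])

```text
t: 9.45
eef_pos: [0.5556, 0.1392, 0.0855]
tcp_rot: [0.825, 0.565, -0.0, -0.0]
wrist_force: [-1.2, -0.7, 4.4]
opening: 0.09
grasp_force: 49.9
```

```bash
python3 - <<'E'
from h import *
st()
E
```

```text
{'t': 9.45, 'qpos': [-0.3194, 0.4787, 0.0344, 1.8589, -0.0221, 0.8045, -0.6431], 'eef_pos': [0.5556, 0.1392, 0.0855], 'tcp_rot': [0.825, 0.5652, -0.0001, -0.0001], 'wrist_force': [-1.2153, -0.6634, 4.3577], 'moment': [-0.0592, 0.1613, -0.0095], 'grasp_force': 49.9464, 'opening': 0.09}
```

Call:
send_rows([
  [[0, 0, 0, 0, 0, 0.001, 1], [0, 0, 0, 0, 0, 0.002, 1], [0, 0, 0, 0, 0, 0.003, 1], [0, 0, 0, 0, 0, 0.004, 1], [0, 0, 0, 0, 0, 0.004, 1]],
])

```text
t: 9.95
eef_pos: [0.5557, 0.1392, 0.0816]
tcp_rot: [0.825, 0.565, 0.0, -0.0]
wrist_force: [-0.9, -0.4, 6.8]
opening: 0.094
grasp_force: 50.2
```

```bash
python3 - <<'E'
from h import *
st()
E
```

```text
{'t': 9.95, 'qpos': [-0.3192, 0.4844, 0.0341, 1.861, -0.0223, 0.7966, -0.643], 'eef_pos': [0.5557, 0.1392, 0.0816], 'tcp_rot': [0.825, 0.5652, 0.0, -0.0], 'wrist_force': [-0.9291, -0.4022, 6.7804], 'moment': [-0.1026, 0.3541, -0.0318], 'grasp_force': 50.1742, 'opening': 0.0941}
```

Call:
send_rows([
  [[0, 0, 0, 0, 0, 0.001, 1], [0, 0, 0, 0, 0, 0.002, 1], [0, 0, 0, 0, 0, 0.003, 1], [0, 0, 0, 0, 0, 0.004, 1], [0, 0, 0, 0, 0, 0.0048, 1], [0, 0, 0, 0, 0, 0.0048, 1]],
])

```text
t: 10.55
eef_pos: [0.5559, 0.1392, 0.0771]
tcp_rot: [0.825, 0.565, 0.0, 0.0]
wrist_force: [-2.4, -0.1, 9.0]
opening: 0.094
grasp_force: 50.4
```

```bash
python3 - <<'E'
from h import *
st(); rel([.5556,.1392,.077],69)
E
```

```text
{'t': 10.55, 'qpos': [-0.3189, 0.4908, 0.0339, 1.8631, -0.0226, 0.7876, -0.6427], 'eef_pos': [0.5559, 0.1392, 0.0771], 'tcp_rot': [0.825, 0.5651, 0.0002, 0.0], 'wrist_force': [-2.3538, -0.1252, 9.0043], 'moment': [-0.1121, 0.4315, -0.0126], 'grasp_force': 50.4404, 'opening': 0.0944}
row [0.0004, 0.0, -1.5739, -0.0001, -0.0003, 0.0001]
```

Call:
send_rows([
  [[0, 0, 0, 0, 0, 0.0006, 1], [0, 0, -0.08, 0, 0, 0.0006, 1], [0, 0, -0.16, 0, 0, 0.0006, 1], [0, 0, -0.24, 0, 0, 0.0006, 1], [0, 0, -0.24, 0, 0, 0.0006, 1]],
])

```text
t: 11.05
eef_pos: [0.5565, 0.1395, 0.0769]
tcp_rot: [0.751, 0.661, 0.001, 0.0]
wrist_force: [-1.0, 0.4, 9.5]
opening: 0.093
grasp_force: 50.5
```

```bash
python3 - <<'E'
from h import *
st(); rel([.5556,.1392,.0765],69)
E
```

```text
{'t': 11.05, 'qpos': [-0.2733, 0.4917, -0.0241, 1.8612, 0.0157, 0.7872, -0.433], 'eef_pos': [0.5565, 0.1395, 0.0769], 'tcp_rot': [0.7507, 0.6607, 0.0008, 0.0002], 'wrist_force': [-1.0212, 0.4465, 9.4842], 'moment': [-0.0667, 0.263, -0.0236], 'grasp_force': 50.4534, 'opening': 0.0928}
row [0.0018, 0.0002, -1.3316, -0.0004, -0.0008, 0.0004]
```

Call:
send_rows([
  [[0, 0, -0.1, -0.0004, -0.0008, 0.0006, 1], [0, 0, -0.2, -0.0004, -0.0008, 0.0006, 1], [0, 0, -0.3, -0.0004, -0.0008, 0.0006, 1], [0, 0, -0.4, -0.0004, -0.0008, 0.0006, 1], [0, 0, -0.4, -0.0004, -0.0008, 0.0006, 1]],
])

```text
t: 11.55
eef_pos: [0.5561, 0.1394, 0.0765]
tcp_rot: [0.604, 0.797, 0.001, 0.001]
wrist_force: [-0.3, -0.4, 9.5]
opening: 0.091
grasp_force: 50.5
```

```bash
python3 - <<'E'
from h import *
st(); rel([.5556,.1392,.0765],69)
E
```

```text
{'t': 11.55, 'qpos': [-0.1985, 0.4944, -0.119, 1.8606, 0.0791, 0.7885, -0.0858], 'eef_pos': [0.5561, 0.1394, 0.0765], 'tcp_rot': [0.6042, 0.7968, 0.0012, 0.0007], 'wrist_force': [-0.3293, -0.438, 9.5253], 'moment': [-0.073, 0.0702, -0.0173], 'grasp_force': 50.4824, 'opening': 0.0913}
row [0.0026, 0.0009, -0.9311, -0.0, -0.0005, 0.0]
```

Call:
send_rows([
  [[0, 0, -0.1, 0, -0.0005, 0, 1], [0, 0, -0.2, 0, -0.0005, 0, 1], [0, 0, -0.3, 0, -0.0005, 0, 1], [0, 0, -0.4, 0, -0.0005, 0, 1], [0, 0, -0.5, 0, -0.0005, 0, 1], [0, 0, -0.5, 0, -0.0005, 0, 1]],
])

```text
t: 12.15
eef_pos: [0.5558, 0.1393, 0.0766]
tcp_rot: [0.388, 0.922, 0.001, 0.001]
wrist_force: [-0.3, 0.0, 9.2]
opening: 0.094
grasp_force: 50.5
```

```bash
python3 - <<'E'
from h import *
st(); rel([.5556,.1392,.0765],68.9)
E
```

```text
{'t': 12.15, 'qpos': [-0.1061, 0.5024, -0.2368, 1.8583, 0.1584, 0.7962, 0.3477], 'eef_pos': [0.5558, 0.1393, 0.0766], 'tcp_rot': [0.3884, 0.9215, 0.001, 0.001], 'wrist_force': [-0.2611, 0.0198, 9.2413], 'moment': [-0.0465, 0.0126, -0.002], 'grasp_force': 50.5012, 'opening': 0.0943}
row [0.0024, 0.0017, -0.4295, 0.0001, -0.0002, 0.0001]
```

Call:
send_rows([
  [[0.002, 0.0015, -0.1, 0, -0.0002, 0, 1], [0.002, 0.0015, -0.2, 0, -0.0002, 0, 1], [0.002, 0.0015, -0.3, 0, -0.0002, 0, 1], [0.002, 0.0015, -0.4, 0, -0.0002, 0, 1], [0.002, 0.0015, -0.43, 0, -0.0002, 0, 1], [0.002, 0.0015, -0.43, 0, -0.0002, 0, 1]],
])

```text
t: 12.75
eef_pos: [0.5557, 0.1392, 0.0766]
tcp_rot: [0.184, 0.983, 0.0, 0.0]
wrist_force: [0.7, -0.5, 8.5]
opening: 0.092
grasp_force: 50.5
```

```bash
python3 - <<'E'
from h import *
st(); rel([.5556,.1392,.0765],68.9)
E
```

```text
{'t': 12.75, 'qpos': [-0.0283, 0.5153, -0.3371, 1.8535, 0.227, 0.8097, 0.7191], 'eef_pos': [0.5557, 0.1392, 0.0766], 'tcp_rot': [0.1837, 0.983, 0.0001, 0.0002], 'wrist_force': [0.7195, -0.5111, 8.462], 'moment': [-0.007, -0.0461, -0.0484], 'grasp_force': 50.506, 'opening': 0.0921}
row [0.0003, 0.0003, -0.0013, 0.0001, -0.0, 0.0001]
```

Call:
send_rows([
  [[0, 0, 0, 0, 0, -0.001, 1], [0, 0, 0, 0, 0, -0.002, 1], [0, 0, 0, 0, 0, -0.003, 1], [0, 0, 0, 0, 0, -0.004, 1], [0, 0, 0, 0, 0, -0.004, 1], [0, 0, 0, 0, 0, -0.004, 1]],
])

```text
t: 13.35
eef_pos: [0.5556, 0.1392, 0.0804]
tcp_rot: [0.184, 0.983, 0.0, 0.0]
wrist_force: [0.8, 1.7, 8.6]
opening: 0.088
grasp_force: 50.3
```

```bash
python3 - <<'E'
from h import *
st()
E
```

```text
{'t': 13.35, 'qpos': [-0.0274, 0.5098, -0.3382, 1.8517, 0.224, 0.8169, 0.7205], 'eef_pos': [0.5556, 0.1392, 0.0804], 'tcp_rot': [0.1841, 0.9829, 0.0001, 0.0001], 'wrist_force': [0.8246, 1.6926, 8.5704], 'moment': [0.0406, -0.1463, -0.0332], 'grasp_force': 50.2878, 'opening': 0.0883}
```

Call:
send_rows([
  [[0, 0, 0, 0, 0, -0.0005, 1], [0, 0, 0, 0, 0, -0.0008, 1], [0, 0, 0, 0, 0, -0.0008, 1]],
])

```text
t: 13.65
eef_pos: [0.5555, 0.1391, 0.0811]
tcp_rot: [0.184, 0.983, 0.0, 0.0]
wrist_force: [0.4, 0.2, 7.2]
opening: 0.095
grasp_force: 50.2
```

Call:
send_rows([
  [[0, 0, 0, 0, 0, -0.0005, 1], [0, 0, 0, 0, 0, -0.0008, 1], [0, 0, 0, 0, 0, -0.0008, 1]],
])

```text
t: 13.95
eef_pos: [0.5555, 0.1392, 0.0818]
tcp_rot: [0.184, 0.983, 0.0, 0.0]
wrist_force: [1.2, -0.1, 6.5]
opening: 0.097
grasp_force: 50.2
```

Call:
send_rows([
  [[0, 0, 0, 0, 0, -0.0005, 1], [0, 0, 0, 0, 0, -0.0008, 1], [0, 0, 0, 0, 0, -0.0008, 1]],
])

```text
t: 14.25
eef_pos: [0.555, 0.1389, 0.082]
tcp_rot: [0.184, 0.983, -0.0, -0.0]
wrist_force: [2.9, 0.5, 3.8]
opening: 0.091
grasp_force: 49.9
```

Call:
send_rows([
  [[0, 0, 0, 0, 0, -0.0003, 1], [0, 0, 0, 0, 0, -0.0003, 1], [0, 0, 0, 0, 0, -0.0003, 0.85], [0, 0, 0, 0, 0, -0.0003, 0.75], [0, 0, 0, 0, 0, -0.0003, 0.65], [0, 0, 0, 0, 0, -0.0003, 0.6], [0, 0, 0, 0, 0, -0.0003, 0.6], [0, 0, 0, 0, 0, -0.0003, 0.6]],
], grip_force=20)

```text
t: 15.05
eef_pos: [0.5535, 0.1385, 0.0816]
tcp_rot: [0.184, 0.983, -0.001, -0.002]
wrist_force: [0.1, 0.4, 0.5]
opening: 0.4
grasp_force: 0.0
```

Call:
send_rows([
  [[0, 0, 0, 0, 0, -0.02, 0.6], [0, 0, 0, 0, 0, -0.05, 0.6], [0, 0, 0, 0, 0, -0.09, 0.6], [0, 0, 0, 0, 0, -0.12, 0.6], [0, 0, 0, 0, 0, -0.12, 0.6], [0, 0, 0, 0, 0, -0.12, 0.6]],
])

```text
t: 15.65
eef_pos: [0.5546, 0.1387, 0.2025]
tcp_rot: [0.184, 0.983, -0.001, -0.001]
wrist_force: [-0.7, -0.4, -0.6]
opening: 0.404
grasp_force: 0.0
```

```bash
python3 - <<'E'
from h import *
st(); im,d,c=grab('wrist'); cv2.imwrite('pics/w4.png',cv2.resize(im[...,::-1],(784,588)))
p=fcloud()
m=(np.abs(p[...,2]-.109)<.006)&(np.hypot(p[...,0]-.5555,p[...,1]-.139)<.03); q=p[m]
print(len(q),np.median(q[:,2]),cv2.minAreaRect((q[:,:2]*1000).astype(np.float32)))
m=(np.abs(p[...,2]-.109)<.006)&(np.hypot(p[...,0]-.5927,p[...,1]-.243)<.03); q=p[m]
print('fitted',len(q),np.median(q[:,2]) if len(q) else 0,cv2.minAreaRect((q[:,:2]*1000).astype(np.float32)) if len(q) else '')
E
```

```text
{'t': 15.65, 'qpos': [0.0095, 0.3586, -0.3771, 1.7569, 0.1494, 1.056, 0.7806], 'eef_pos': [0.5546, 0.1387, 0.2025], 'tcp_rot': [0.1841, 0.9829, -0.0006, -0.0007], 'wrist_force': [-0.6602, -0.3553, -0.5512], 'moment': [0.0082, 0.0318, -0.0647], 'grasp_force': 0.0, 'opening': 0.4035}
371 0.11235740220280771 ((553.8790893554688, 140.62722778320312), (9.219687461853027, 25.689559936523438), 68.693359375)
fitted 388 0.11224480756654054 ((592.2672119140625, 242.02151489257812), (10.500772476196289, 25.530458450317383), 66.36882781982422)
```

View pics/w4.png

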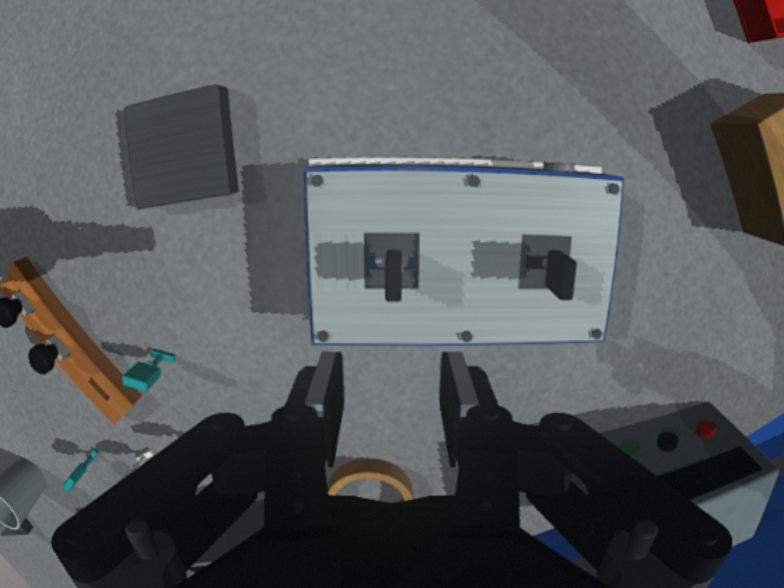

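The toggle stands in the empty place at (393,275), with its paddle along the box's x. Its top is at 112.4 mm, the same as the fitted one at (560,272), and the gripper is clear.

```bash
python3 -c "
from cell import job; print(job.sign_off())"
```

```text
the job is handed in; nothing more can be done
None
```

The flat-paddle toggle is locked in the empty place: along the box's x, top at 112.4 mm against 112.2 mm for the fitted one, gripper clear, and the job handed in about 16 s into the 72 s limit; the hand-in returned no verdict.

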